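# Wind the indexing turntable round by one division

## Task

Bring the survey prism's turntable to its next division: push the sprung crank down until its clutch drops fully in, then, keeping it pressed, wind it clockwise as seen from above (about four turns) until the pointer stands at the long mark. Be gentle with the clutch: if its teeth meet top to top, turn the crank with only light pressure until it drops in, never force it down. Then let go so that the crank springs up again, and leave the other things on the table where they are.

Things in the scene. Friction and masses are not known exactly. Their poses are not given: they have to be found in the camera images.
- crank_axis (a point): point on the vertical crank axis at the height of the crank arm's middle, 96 mm above the table, fixed to the grey stand (x axis: away from the robot at yaw 0). Below it is the gear housing, 100 x 100 mm, top 60 mm above the table. The turntable axis lies 210 mm from here along +y of the stand.
- handle (a point): point on the axis of the crank's upright handle, at the top of its foot flange, 106 mm above the table with the crank up, 94 mm fully down. A black round sleeve, 22 mm diameter, rises 45 mm above this point from a flange 40 mm wide, 5 mm thick. It stands 40 mm from the crank axis and spins freely: no need to turn the hand. Fingertips can push on the flange. Starts anywhere on its circle.
- plunger (a joint): axial travel of crank and handle: 0 = up (free-wheels, drives nothing), 0.012 m = fully down. A spring pushes up, about 3 N at the top to 6 N at the bottom. The teeth first meet at about 0.002 m; they go deeper, and drive, only where they lie in each other's gaps.
- crank: steel crank: hub 44 mm diameter, arm, handle sleeve, and two opposite teeth under the hub (15 mm wide, 8 to 21 mm from the axis). Origin on the crank axis, at table height when up; x axis to the handle. Turns endlessly. With teeth out it turns freely; with teeth in it takes about 3 N at the handle.
- gearbox: grey gear housing under the crank, 100 x 100 mm, 14 to 60 mm above the table (origin on the crank axis at table height). Carries the worm shaft's end: a steel disc with two opposite upright teeth, 15 mm wide, tops at 74 mm, hidden under the hub and at an unknown angle. Teeth meet top to top over about two thirds of a turn. Drives the turntable 48 to 1, never backwards.
- dial (a joint): turn of the turntable (rad, clockwise from above): the pointer is exactly at the long mark at 0.600; neighbouring marks are 0.524 apart; starts at 0 to 0.13, near the short mark before the long one. One clockwise crank turn with the clutch in adds 0.131.
- pointer_tip (a point): tip of the black pointer bar on the rim of the turning aluminium top (136 mm diameter), 76 mm from its axis, 66 mm above the table
- long_mark (a point): middle of the long mark (26 x 7 mm, the only wide one of twelve raised dark marks on the fixed dial ring, 200 mm diameter), 85 mm from the turntable axis, 48 mm above the table
- mug: bystander: white mug, 80 mm diameter, 90 mm high; origin under its centre
- case: bystander: yellow hard case, 75 x 110 x 45 mm; origin under its centre
- tape: bystander: grey tape measure with a round case, 52 mm diameter, 28 mm high; origin under its centre

How it is judged:
By the outcome, as a careful person would: the job done as asked, in the order asked, and still so for the second after the job is handed in, with the robot touching nothing.
It also fails if it takes over 72 s, if anything falls off the work surface, if the arm or the gripper's body presses on something with over 40 N, if the wrist force passes 120 N, or if a joint passes its speed limit or range.

## Robot

A 7-joint arm with a two-finger parallel gripper is mounted at the origin on the work surface. World frame = base frame: x ahead of the robot, y to its left, z up, the work surface at z = 0. Lengths are in m, angles in rad, forces in N, time in s.
With the tool pointing down it reaches from about 0.425 to 0.925 m from the base axis. Payload 6.8 kg.
Tool frame: the origin (TCP) lies on the mounting face of the last link; the fingertips stand 173 mm ahead of it and the grasp point (between the pads) lies 155 mm ahead of it; z points along the fingers, y is the line along which they close (so a half turn about z gives the same grasp; the last joint's range is limited). The gripper opens to 85 mm and grips with 20 to 120 N. Pads are 22 mm wide; open, the fingers measure 114 mm over their backs; the gripper's body (76 mm by 85 mm) begins 54 mm behind the grasp point. The pads swing forward as they close: fully open they stand 13 mm farther back than shut.
Start: joints at [-1.278, 0.477, 0.022, 1.555, -0.011, 1.109, -0.083], TCP at [0.263, 0.622, 0.405] pointing down, gripper open.
Joint ranges: [-2.96, 2.96], [-0.34, 2.1], [-1.41, 1.46], [0.24, 2.44], [-1.37, 4.51], [0.17, 1.92], [-2.96, 2.96]. Speed limits (rad/s): [2.39, 2.39, 3.14, 3.14, 3.14, 3.14, 3.14].

## Interface

Orientations are given as a rotation vector (axis times angle).
In Python, from bench import r gives the robot as it stands.
- The arm moves only by the tool carry_out, never from a script. Its argument "moves" is a list of rows, each a list of 5 numbers: the shift along the tool's x, y, z in m, then the turn about the tool's z in rad, then the finger opening in m, from 0 to 0.0854. In form: [[dx, dy, dz, roll, claw], ...]. A call has exactly 8 rows; each row is the pose to reach, as a shift and turn from the pose commanded when the call began, along the tool's axes at that moment; what a row does not reach only later rows make up. A row lasts 1/10 s, in which the tool goes at most 50 mm and 8.59 degrees, less where a joint would pass 70% of its speed; a pose out of reach is approached as far as the arm can. A call with a gripper value outside its range is refused whole. The fingers move at their own pace and stop on an object; "force" is the grip in N (left out, the last holds). Time passes only in rows, so rows that repeat a pose let the fingers close, or fill a call up. It gives the time, the measured TCP pose, the force, the opening and the grip force at its end, in the units of the state.
- r.get_obs(): the state, without advancing time (a new reading comes with each control period).
- r.grab_frame(name): name is "scene" or "top"; returns the picture (400x640x3 uint8, red, green, blue); there is no depth.
- r.calibration(name): a dict with "fx", "fy", "cx", "cy" (pixels), "k1" (the pictures are not rectified: a ray, as slopes to the right and down, at radius r is drawn at 1 + k1 r^2 times it, then the intrinsics apply), "rvec" (rotation vector, rad) and "tvec" (3), from world to camera coordinates, as OpenCV has them. Camera axes: x right, y down, z forward; pixel columns grow to the right and rows downward; lengths in m; the calibration is good to about 2 mm. A picture is of the moment at which its call begins. calibration takes no time and is no camera call.
- r.hand_in(): hands the job in; it is judged then, once.
The state is a dict: "clock": time; "joints": joint angles; "qvel": joint speeds; "tau": joint torques, N m; "tcp_pos": TCP position; "orientation": TCP orientation; "contact_force": force on the tool from outside, world axes, zero at the start; "moment": the same for the moment, N m; "grip_width": finger opening in m; "gripper_force": force on a finger pad.
Only numpy, scipy, OpenCV 4.12 (cv2) and the standard library are available. Lean on these libraries where they do the work, as an engineer would, in place of code of your own. Each camera call takes 0.05 s, during which the arm holds its last target. There are 200 camera calls.

## Working session

There is one attempt and no reset: what is moved stays moved. The work goes in short steps, Python scripts to look and compute and a tool call to move; the robot and the scene stay as the last step left them, time stands still between calls to the robot, and variables do not carry over. Pictures are saved under pics/ and viewed, at most 10 in all, crops included, and the job is handed in when it is done.

Besides the shell and the picture viewer there is one more tool, called after "Request:" as name(argument=value, ...), one argument or row to a line, values as JSON. carry_out: Moves the arm, as the interface text tells. Its arguments: {"type":"object","properties":{"moves":{"type":"array","items":{"type":"array","items":{"type":"number"}}},"force":{"type":"number"}},"required":["moves"]}

```bash
mkdir -p pics; ls; python3 - <<'E'
from bench import r
import cv2
for n in("scene","top"):
    cv2.imwrite(f"pics/{n}0.png",r.grab_frame(n)[:,:,::-1]); print(n,r.calibration(n))
print(r.get_obs())
E
```

```text
pics
scene {'fx': 435.0129749145016, 'fy': 435.0129749145016, 'cx': 321.6987002642528, 'cy': 203.12956525664632, 'k1': -0.08298489745519068, 'rvec': array([ 1.93590683,  1.63420685, -0.59542064]), 'tvec': array([-0.11567972, -0.35379973,  1.33309463])}
top {'fx': 488.4025361795961, 'fy': 488.4025361795961, 'cx': 322.2750774629227, 'cy': 205.05451057557215, 'k1': -0.016222051483080303, 'rvec': array([ 2.19065202, -2.13095645,  0.110943  ]), 'tvec': array([0.00712202, 0.54346124, 1.12152694])}
{'clock': 0.1, 'joints': array([-1.27809732,  0.47773409,  0.02232896,  1.55636416, -0.01153161,
        1.10928541, -0.083124  ]), 'qvel': array([ 0.00067224, -0.00169647,  0.00048723, -0.00161949,  0.00312424,
        0.00137189, -0.00127093]), 'tau': array([ 5.52559897e-03, -5.97763503e+01,  1.61463730e+00, -2.81951898e+01,
        1.29450296e-02,  5.04042691e-03, -2.58391665e-06]), 'tcp_pos': array([0.26323659, 0.62128343, 0.40380636]), 'orientation': array([-6.25328348e-01, -3.07847702e+00,  2.58456100e-03]), 'contact_force': array([ 0.54999469, -0.22999022,  0.96079435]), 'moment': array([-0.02453894, -0.02111248, -0.00790807]), 'gripper_force': 0.0, 'grip_width': 0.08517156739296247}
```

View pics/scene0.png

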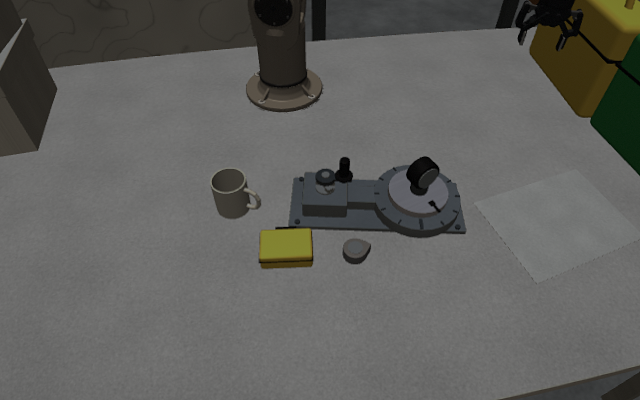

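View pics/top0.png

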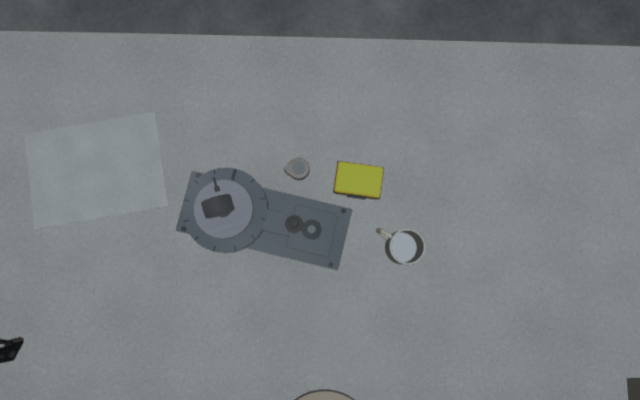

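The scene picture shows the crank hub near (325,180), the handle near (344,168) and the dial near (419,198). The top picture shows hub and handle near (311,229) and (294,224), the dial near (225,210), and the pointer near (216,187). I'll zoom in.

```bash
python3 - <<'E'
import cv2,numpy as np
t=cv2.imread("pics/top0.png")[155:275,170:360]; s=cv2.imread("pics/scene0.png")[145:240,280:470]
a=cv2.resize(t,None,fx=4,fy=4,interpolation=cv2.INTER_CUBIC)
b=cv2.resize(s,None,fx=4,fy=4,interpolation=cv2.INTER_CUBIC)
cv2.imwrite("pics/topc.png",cv2.convertScaleAbs(a,alpha=1.5));cv2.imwrite("pics/scenec.png",cv2.convertScaleAbs(b,alpha=1.5))
E
```

```text
(no output)
```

View pics/topc.png

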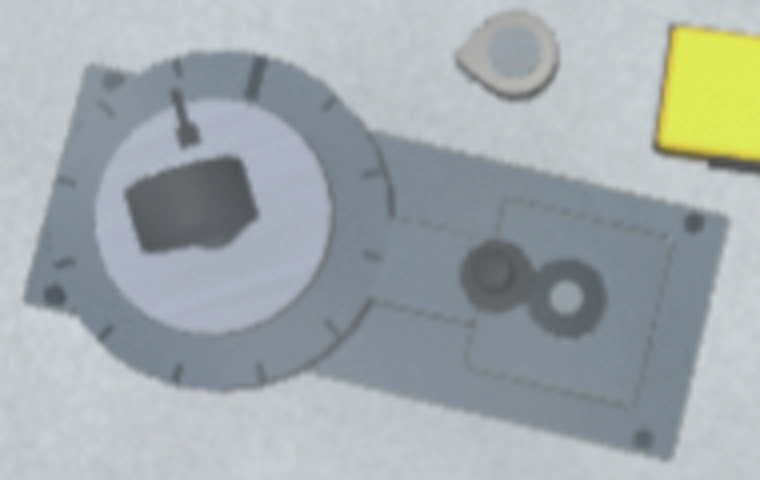

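View pics/scenec.png

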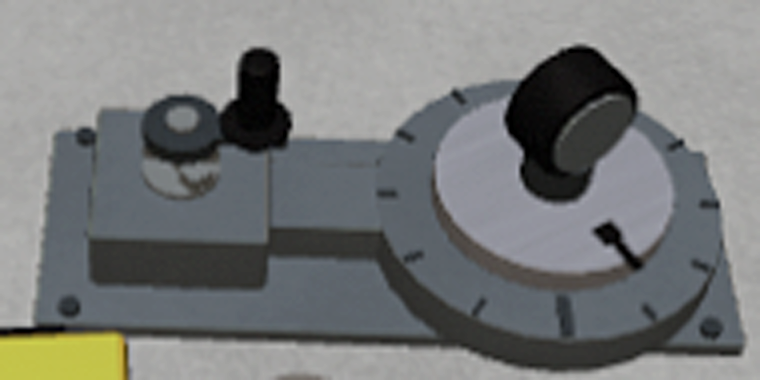

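The top crop shows hub cap centre at (567,298), sleeve top at (497,270), pointer tip (177,92), long mark (256,78) and dial disc centre (214,216). The scene crop shows the cap at (182,120), sleeve top at (260,55), pointer tip (638,265) and long mark (566,316). Next I'll triangulate these.

```bash
cat > h.py <<'E'
import numpy as np,cv2
from bench import r
def ray(n,px):
    c=r.calibration(n); K=np.array([[c['fx'],0,c['cx']],[0,c['fy'],c['cy']],[0,0,1]])
    p=cv2.undistortPoints(np.array([[px]],float),K,np.array([c['k1'],0,0,0,0]))[0,0]
    R=cv2.Rodrigues(c['rvec'])[0]; d=R.T@np.array([*p,1]); return -R.T@c['tvec'],d/np.linalg.norm(d)
def plane(n,px,z):
    o,d=ray(n,px); return o+d*(z-o[2])/d[2]
def tri(pt,ps):
    o1,d1=ray("top",pt);o2,d2=ray("scene",ps)
    A=np.c_[d1,-d2]; t=np.linalg.lstsq(A,o2-o1,rcond=None)[0]
    a=o1+t[0]*d1;b=o2+t[1]*d2; return (a+b)/2,np.linalg.norm(a-b)
def proj(n,P):
    c=r.calibration(n); K=np.array([[c['fx'],0,c['cx']],[0,c['fy'],c['cy']],[0,0,1]])
    return cv2.projectPoints(np.array([P],float),c['rvec'],c['tvec'],K,np.array([c['k1'],0,0,0,0]))[0].ravel()
T=lambda x,y:(170+(x-1.5)/4,155+(y-1.5)/4)
S=lambda x,y:(280+(x-1.5)/4,145+(y-1.5)/4)
E
python3 - <<'E'
from h import *
np.set_printoptions(precision=4,suppress=True)
for n,a,b,z in(("cap",(567,298),(182,120),.115),("sleeve top",(497,270),(260,55),.151),("tip",(177,92),(638,265),.066),("mark",(256,78),(566,316),.048)):
    print(n,*tri(T(*a),S(*b)),plane("top",T(*a),z),plane("scene",S(*b),z))
print("flange",plane("top",T(497,276),.106),plane("scene",S(256,127),.106))
print("disc",plane("top",T(214,216),.06), plane("scene",S(554,184),.06))
o=r.get_obs();print(cv2.Rodrigues(o['orientation'])[0])
E
```

```text
cap [0.4812 0.0427 0.0996] 0.002614455435482772 [0.4804 0.0435 0.115 ] [0.4958 0.0386 0.115 ]
sleeve top [0.4919 0.0799 0.1529] 0.0008489560662777462 [0.492  0.0797 0.151 ] [0.49   0.0809 0.151 ]
tip [0.5957 0.2725 0.0653] 0.001573679678384569 [0.5958 0.2732 0.066 ] [0.5961 0.2714 0.066 ]
mark [0.6084 0.2312 0.0456] 0.0016296242062282078 [0.6082 0.2315 0.048 ] [0.6101 0.2293 0.048 ]
flange [0.492  0.0825 0.106 ] [0.4989 0.0789 0.106 ]
disc [0.5253 0.2495 0.06  ] [0.527  0.2473 0.06  ]
[[-0.9207  0.3902 -0.0006]
 [ 0.3902  0.9207 -0.0016]
 [-0.0001 -0.0017 -1.    ]]
```

```bash
python3 - <<'E'
from h import *
np.set_printoptions(precision=4,suppress=True)
q=[T(*p) for p in((502,198),(673,236),(632,407),(468,368))]
c=np.array([plane("top",p,.06) for p in q]);print("housing",c,c.mean(0))
for z in(.1,.104):print(plane("top",T(567,298),z))
q=[S(*p) for p in((98,108),(272,152),(268,240),(90,237))]
print(np.array([plane("scene",p,.06) for p in q]))
o=r.get_obs();R=cv2.Rodrigues(o['orientation'])[0]
print(R.T@(np.array([.4913,.0808,.345])-o['tcp_pos']))
E
```

```text
housing [[ 0.5402  0.0843  0.06  ]
 [ 0.521  -0.0144  0.06  ]
 [ 0.4229  0.0064  0.06  ]
 [ 0.4424  0.1003  0.06  ]] [0.4816 0.0441 0.06  ]
[0.4814 0.044  0.1   ]
[0.4811 0.0439 0.104 ]
[[ 0.4255  0.0019  0.06  ]
 [ 0.4767  0.0949  0.06  ]
 [ 0.5409  0.079   0.06  ]
 [ 0.5227 -0.0166  0.06  ]]
[-0.4209 -0.4086  0.0595]
```

Request:
carry_out(
  moves=[
    [-0.034,-0.033,0,0,0.06],
    [-0.068,-0.066,0,0,0.06],
    [-0.102,-0.1,0,0,0.06],
    [-0.136,-0.133,0,0,0.06],
    [-0.17,-0.166,0,0,0.06],
    [-0.204,-0.2,0,0,0.06],
    [-0.238,-0.232,0,0,0.06],
    [-0.272,-0.265,0,0,0.06],
  ],
  force=30,
)

```text
clock: 0.9
tcp_pos: [0.4107, 0.2694, 0.4046]
orientation: [-0.625, -3.079, 0.0]
contact_force: [0.5, 0.4, -0.2]
grip_width: 0.0597
gripper_force: 0.0
```

Request:
carry_out(
  moves=[
    [-0.034,-0.033,0.01,0,0.06],
    [-0.068,-0.066,0.02,0,0.06],
    [-0.102,-0.1,0.03,0,0.06],
    [-0.136,-0.133,0.05,0,0.06],
    [-0.149,-0.144,0.06,0,0.06],
    [-0.149,-0.144,0.06,0,0.06],
    [-0.149,-0.144,0.06,0,0.06],
    [-0.149,-0.144,0.06,0,0.06],
  ],
)

```text
clock: 1.7
tcp_pos: [0.4912, 0.0822, 0.345]
orientation: [0.622, 3.079, 0.001]
contact_force: [0.3, -0.8, -0.2]
grip_width: 0.0602
gripper_force: 0.0
```

```bash
python3 - <<'E'
from h import *
np.set_printoptions(precision=4,suppress=True)
o=r.get_obs();R=cv2.Rodrigues(o['orientation'])[0]
print(o['tcp_pos'],R,o['contact_force'],o['joints'],R.T@(np.array([.4913,.0808,.285])-o['tcp_pos']))
t=r.grab_frame("top")[155:275,200:360,::-1]; s=r.grab_frame("scene")[75:215,280:440,::-1]
f=lambda i:cv2.convertScaleAbs(cv2.resize(i,None,fx=2.4,fy=2.4,interpolation=2),alpha=1.7)
a,b=f(t),f(s);a=cv2.copyMakeBorder(a,0,b.shape[0]-a.shape[0],0,0,0)
cv2.imwrite("pics/ap.png",np.hstack([a,b]))
E
```

```text
[0.4912 0.0822 0.345 ] [[-0.9216  0.3881  0.0002]
 [ 0.3881  0.9216  0.0008]
 [ 0.0001  0.0008 -1.    ]] [ 0.2711 -0.8199 -0.1612] [-0.532   0.2622  0.2836  2.0477 -0.0982  0.8436  0.98  ] [-0.0006 -0.0013  0.06  ]
```

View pics/ap.png

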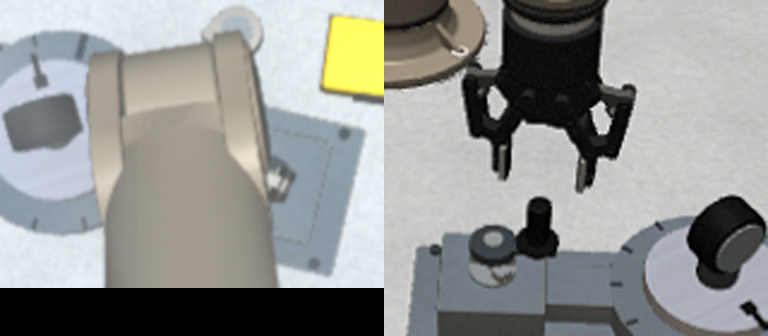

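The fingers straddle the sleeve, and the dial pointer is still visible from above at about (40,80) in the crop. I'll descend and grip.

Request:
carry_out(
  moves=[
    [0,-0.001,0.02,0,0.06],
    [0,-0.001,0.04,0,0.06],
    [0,-0.001,0.055,0,0.06],
    [0,-0.001,0.055,0,0.01],
    [0,-0.001,0.055,0,0.01],
    [0,-0.001,0.055,0,0.01],
    [0,-0.001,0.055,0,0.01],
    [0,-0.001,0.055,0,0.01],
  ],
  force=30,
)

```text
clock: 2.6
tcp_pos: [0.4916, 0.0806, 0.2907]
orientation: [0.624, 3.077, 0.003]
contact_force: [0.8, 3.8, 3.0]
grip_width: 0.0212
gripper_force: 30.6
```

Request:
carry_out(
  moves=[
    [0,0.001,0.0005,0,0.01],
    [0,0.001,0.001,0,0.01],
    [0,0.001,0.0015,0,0.01],
    [0,0.001,0.002,0,0.01],
    [0,0.001,0.002,0,0.01],
    [0,0.001,0.002,0,0.01],
    [0,0.001,0.002,0,0.01],
    [0,0.001,0.002,0,0.01],
  ],
)

```text
clock: 3.4
tcp_pos: [0.492, 0.0808, 0.2886]
orientation: [0.625, 3.077, 0.002]
contact_force: [-0.2, 1.9, 12.4]
grip_width: 0.0213
gripper_force: 31.5
```

Contact with 12 N means the teeth are top to top. I'll back off to light pressure and turn clockwise.

Request:
carry_out(
  moves=[
    [0,0,-0.0013,0,0.01],
    [-0.0034,0.0003,-0.0013,0,0.01],
    [-0.0069,0.0003,-0.0013,0,0.01],
    [-0.0103,0,-0.0013,0,0.01],
    [-0.0138,-0.0006,-0.0013,0,0.01],
    [-0.0172,-0.0015,-0.0013,0,0.01],
    [-0.0204,-0.0027,-0.0013,0,0.01],
    [-0.0204,-0.0027,-0.0013,0,0.01],
  ],
)

```text
clock: 4.2
tcp_pos: [0.51, 0.0698, 0.2893]
orientation: [0.626, 3.077, 0.001]
contact_force: [4.2, 3.2, 4.4]
grip_width: 0.0213
gripper_force: 30.7
```

Request:
carry_out(
  moves=[
    [-0.0003,0.0007,0,0,0.01],
    [-0.0006,0.0014,0,0,0.01],
    [-0.0006,0.0014,0.0005,0,0.01],
    [-0.0006,0.0014,0.001,0,0.01],
    [-0.0006,0.0014,0.001,0,0.01],
    [-0.0006,0.0014,0.001,0,0.01],
    [-0.0006,0.0014,0.001,0,0.01],
    [-0.0006,0.0014,0.001,0,0.01],
  ],
)

```text
clock: 5.0
tcp_pos: [0.51, 0.0706, 0.2886]
orientation: [-0.626, -3.078, 0.001]
contact_force: [-0.6, 0.2, 12.3]
grip_width: 0.0213
gripper_force: 31.7
```

Request:
carry_out(
  moves=[
    [0,0,-0.0008,0,0.01],
    [-0.0032,-0.0015,-0.0008,0,0.01],
    [-0.0062,-0.0032,-0.0008,0,0.01],
    [-0.009,-0.0052,-0.0008,0,0.01],
    [-0.0117,-0.0075,-0.0008,0,0.01],
    [-0.0142,-0.0099,-0.0008,0,0.01],
    [-0.0164,-0.0126,-0.0008,0,0.01],
    [-0.0164,-0.0126,-0.0008,0,0.01],
  ],
)

```text
clock: 5.8
tcp_pos: [0.5203, 0.0521, 0.2888]
orientation: [-0.627, -3.078, 0.002]
contact_force: [0.2, -1.6, 6.2]
grip_width: 0.021
gripper_force: 30.8
```

Request:
carry_out(
  moves=[
    [-0.002,-0.0029,0,0,0.01],
    [-0.0037,-0.0059,0,0,0.01],
    [-0.0052,-0.009,0,0,0.01],
    [-0.0064,-0.0123,0,0,0.01],
    [-0.0073,-0.0157,0,0,0.01],
    [-0.0079,-0.0191,0,0,0.01],
    [-0.0079,-0.0191,0,0,0.01],
    [-0.0079,-0.0191,0,0,0.01],
  ],
)

```text
clock: 6.6
tcp_pos: [0.52, 0.0315, 0.2887]
orientation: [-0.627, -3.078, 0.002]
contact_force: [0.6, -0.9, 5.4]
grip_width: 0.0212
gripper_force: 30.9
```

Request:
carry_out(
  moves=[
    [-0.0003,-0.0035,0,0,0.01],
    [-0.0003,-0.007,0,0,0.01],
    [0,-0.0104,0,0,0.01],
    [0.0006,-0.0139,0,0,0.01],
    [0.0015,-0.0172,0,0,0.01],
    [0.0027,-0.0205,0,0,0.01],
    [0.0027,-0.0205,0.0006,0,0.01],
    [0.0027,-0.0205,0.0006,0,0.01],
  ],
)

```text
clock: 7.4
tcp_pos: [0.5094, 0.0138, 0.2883]
orientation: [-0.627, -3.077, 0.002]
contact_force: [-0.1, -0.7, 9.0]
grip_width: 0.0211
gripper_force: 31.1
```

Request:
carry_out(
  moves=[
    [0.0015,-0.0032,-0.0006,0,0.01],
    [0.0032,-0.0062,-0.0006,0,0.01],
    [0.0052,-0.009,-0.0006,0,0.01],
    [0.0075,-0.0117,-0.0006,0,0.01],
    [0.0099,-0.0142,-0.0006,0,0.01],
    [0.0126,-0.0164,-0.0006,0,0.01],
    [0.0126,-0.0164,0,0,0.01],
    [0.0126,-0.0164,0,0,0.01],
  ],
)

```text
clock: 8.2
tcp_pos: [0.4916, 0.004, 0.2882]
orientation: [-0.626, -3.079, 0.001]
contact_force: [0.5, -5.1, 4.7]
grip_width: 0.021
gripper_force: 30.8
```

Force fell from 9 to 4.7 N at the same height, so the teeth are over the gaps. I'll press down, checking on the way.

Request:
carry_out(
  moves=[
    [-0.0006,-0.0008,0,0,0.01],
    [-0.0006,-0.0008,0.0005,0,0.01],
    [-0.0006,-0.0008,0.001,0,0.01],
    [-0.0006,-0.0008,0.0015,0,0.01],
    [-0.0006,-0.0008,0.002,0,0.01],
    [-0.0006,-0.0008,0.0025,0,0.01],
    [-0.0006,-0.0008,0.003,0,0.01],
    [-0.0006,-0.0008,0.003,0,0.01],
  ],
)

```text
clock: 9.0
tcp_pos: [0.4924, 0.0039, 0.2855]
orientation: [0.625, 3.078, 0.001]
contact_force: [1.9, -1.9, 5.6]
grip_width: 0.021
gripper_force: 30.8
```

Request:
carry_out(
  moves=[
    [0,0,0.001,0,0.01],
    [0,0,0.002,0,0.01],
    [0,0,0.003,0,0.01],
    [0,0,0.004,0,0.01],
    [0,0,0.005,0,0.01],
    [0,0,0.0055,0,0.01],
    [0,0,0.006,0,0.01],
    [0,0,0.006,0,0.01],
  ],
)

```text
clock: 9.8
tcp_pos: [0.4929, 0.0041, 0.2799]
orientation: [0.624, 3.076, 0.002]
contact_force: [1.2, -0.4, 7.3]
grip_width: 0.0215
gripper_force: 31.1
```

Request:
carry_out(
  moves=[
    [0,0,0.0003,0,0.01],
    [0,0,0.0006,0,0.01],
    [0,0,0.0009,0,0.01],
    [0,0,0.0012,0,0.01],
    [0,0,0.0015,0,0.01],
    [0,0,0.0015,0,0.01],
    [0,0,0.0015,0,0.01],
    [0,0,0.0015,0,0.01],
  ],
)

```text
clock: 10.6
tcp_pos: [0.4931, 0.0041, 0.2787]
orientation: [0.624, 3.076, 0.003]
contact_force: [2.0, -0.1, 9.3]
grip_width: 0.0212
gripper_force: 31.4
```

Request:
carry_out(
  moves=[
    [0,0,0.0003,0,0.01],
    [0,0,0.0006,0,0.01],
    [0,0,0.0008,0,0.01],
    [0,0,0.0008,0,0.01],
    [0,0,0.0008,0,0.01],
    [0,0,0.0008,0,0.01],
    [0,0,0.0008,0,0.01],
    [0,0,0.0008,0,0.01],
  ],
)

```text
clock: 11.4
tcp_pos: [0.4935, 0.0042, 0.2786]
orientation: [0.624, 3.075, 0.004]
contact_force: [1.1, -0.2, 15.7]
grip_width: 0.0211
gripper_force: 32.0
```

```bash
python3 - <<'E'
from h import *
np.set_printoptions(precision=4,suppress=True)
o=r.get_obs();R=cv2.Rodrigues(o['orientation'])[0];print(o['tcp_pos'],R[:,:2],o['contact_force'],o['joints'])
a=-142.5
for k in range(3):
    p=lambda d:40*np.array([np.sin(np.radians(d)),np.cos(np.radians(d))])
    print([list(np.round(p(a-15*(i+1))-p(a),1)) for i in range(8)]);a-=120
t=r.grab_frame("top")[155:275,170:360,::-1]
s=r.grab_frame("scene")[115:235,280:470,::-1]
f=lambda i:cv2.convertScaleAbs(cv2.resize(i,None,fx=4,fy=4,interpolation=2),alpha=1.7)
cv2.imwrite("pics/t1.png",f(t));cv2.imwrite("pics/s1.png",f(s))
E
```

```text
[0.4935 0.0042 0.2786] [[-0.9209  0.3898]
 [ 0.3898  0.9209]
 [-0.0035  0.003 ]] [ 1.0638 -0.1862 15.6981] [-0.3648  0.3605  0.2777  2.1111 -0.1551  0.6841  1.1863]
[[np.float64(9.0), np.float64(-5.2)], [np.float64(19.1), np.float64(-7.9)], [np.float64(29.6), np.float64(-7.9)], [np.float64(39.7), np.float64(-5.2)], [np.float64(48.7), np.float64(-0.0)], [np.float64(56.1), np.float64(7.4)], [np.float64(61.3), np.float64(16.4)], [np.float64(64.0), np.float64(26.5)]]
[[np.float64(0.0), np.float64(10.4)], [np.float64(-2.7), np.float64(20.5)], [np.float64(-7.9), np.float64(29.6)], [np.float64(-15.3), np.float64(37.0)], [np.float64(-24.4), np.float64(42.2)], [np.float64(-34.4), np.float64(44.9)], [np.float64(-44.9), np.float64(44.9)], [np.float64(-55.0), np.float64(42.2)]]
[[np.float64(-9.0), np.float64(-5.2)], [np.float64(-16.4), np.float64(-12.6)], [np.float64(-21.6), np.float64(-21.6)], [np.float64(-24.4), np.float64(-31.7)], [np.float64(-24.4), np.float64(-42.2)], [np.float64(-21.6), np.float64(-52.3)], [np.float64(-16.4), np.float64(-61.3)], [np.float64(-9.0), np.float64(-68.7)]]
```

View pics/s1.png

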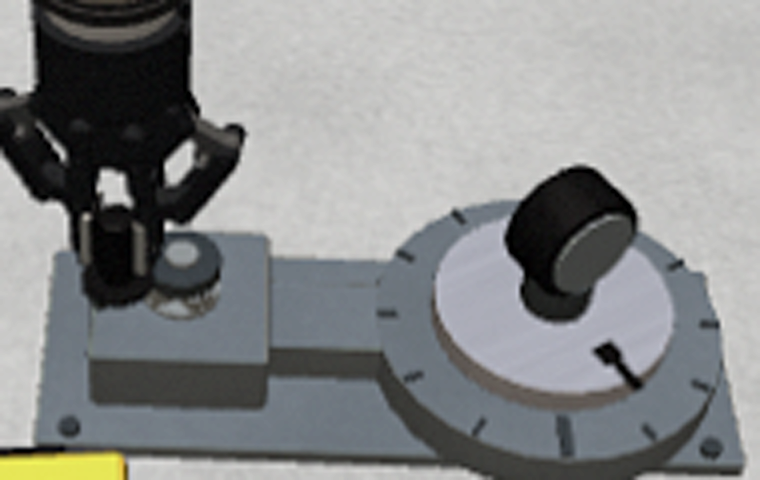

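The clutch is fully in: hand height hit a hard stop at 0.2786 m. The scene crop shows the grip on the sleeve at (115,250) and the pointer at (640,385), still near its short mark. Now to wind, 120° per call.

Request:
carry_out(
  moves=[
    [0.009,-0.0052,0,0,0.01],
    [0.0191,-0.0079,0,0,0.01],
    [0.0296,-0.0079,0,0,0.01],
    [0.0397,-0.0052,0,0,0.01],
    [0.0487,0,0,0,0.01],
    [0.0561,0.0074,0,0,0.01],
    [0.0613,0.0164,0,0,0.01],
    [0.064,0.0265,0,0,0.01],
  ],
  force=40,
)

```text
clock: 12.3
tcp_pos: [0.4431, 0.0532, 0.2785]
orientation: [-0.626, -3.077, -0.001]
contact_force: [-5.0, -2.3, 26.2]
grip_width: 0.0205
gripper_force: 41.2
```

Request:
carry_out(
  moves=[
    [0.0005,0.0104,-0.001,0,0.01],
    [-0.0022,0.0205,-0.0015,0,0.01],
    [-0.0074,0.0296,-0.0015,0,0.01],
    [-0.0148,0.037,-0.0015,0,0.01],
    [-0.0239,0.0422,-0.0015,0,0.01],
    [-0.0339,0.0449,-0.0015,0,0.01],
    [-0.0444,0.0449,-0.0015,0,0.01],
    [-0.0545,0.0422,-0.0015,0,0.01],
  ],
)

```text
clock: 13.1
tcp_pos: [0.5098, 0.0712, 0.2787]
orientation: [-0.623, -3.077, -0.0]
contact_force: [-5.4, -0.9, 13.2]
grip_width: 0.0211
gripper_force: 39.5
```

Request:
carry_out(
  moves=[
    [-0.009,-0.0054,0,0,0.01],
    [-0.0164,-0.0128,0,0,0.01],
    [-0.0216,-0.0218,0,0,0.01],
    [-0.0244,-0.0319,0,0,0.01],
    [-0.0244,-0.0424,0,0,0.01],
    [-0.0216,-0.0525,0,0,0.01],
    [-0.0164,-0.0615,0,0,0.01],
    [-0.009,-0.0689,0,0,0.01],
  ],
)

```text
clock: 13.9
tcp_pos: [0.492, 0.0038, 0.2789]
orientation: [0.625, 3.076, 0.002]
contact_force: [3.2, 1.8, 5.3]
grip_width: 0.0211
gripper_force: 39.0
```

Request:
carry_out(
  moves=[
    [0.009,-0.005,0.0008,0,0.01],
    [0.0191,-0.0077,0.0008,0,0.01],
    [0.0296,-0.0077,0.0008,0,0.01],
    [0.0397,-0.005,0.0008,0,0.01],
    [0.0487,0.0002,0.0006,0,0.01],
    [0.0561,0.0076,0.0004,0,0.01],
    [0.0613,0.0166,0.0002,0,0.01],
    [0.064,0.0267,0,0,0.01],
  ],
)

```text
clock: 14.7
tcp_pos: [0.4425, 0.053, 0.2788]
orientation: [0.626, 3.078, -0.001]
contact_force: [2.5, -4.5, 5.4]
grip_width: 0.0211
gripper_force: 39.3
```

Request:
carry_out(
  moves=[
    [0.0,0.0104,0,0,0.01],
    [-0.0027,0.0205,0,0,0.01],
    [-0.0079,0.0296,0,0,0.01],
    [-0.0153,0.037,0,0,0.01],
    [-0.0244,0.0422,0,0,0.01],
    [-0.0344,0.0449,0,0,0.01],
    [-0.0449,0.0449,0,0,0.01],
    [-0.055,0.0422,0,0,0.01],
  ],
)

```text
clock: 15.5
tcp_pos: [0.5096, 0.0713, 0.2787]
orientation: [-0.623, -3.077, -0.001]
contact_force: [-3.6, 0.7, 13.1]
grip_width: 0.0211
gripper_force: 39.8
```

Request:
carry_out(
  moves=[
    [-0.009,-0.0052,0,0,0.01],
    [-0.0164,-0.0126,0.0002,0,0.01],
    [-0.0216,-0.0216,0.0004,0,0.01],
    [-0.0244,-0.0317,0.0006,0,0.01],
    [-0.0244,-0.0422,0.0008,0,0.01],
    [-0.0216,-0.0523,0.001,0,0.01],
    [-0.0164,-0.0613,0.001,0,0.01],
    [-0.009,-0.0687,0.001,0,0.01],
  ],
)

```text
clock: 16.3
tcp_pos: [0.4926, 0.004, 0.2787]
orientation: [0.624, 3.075, 0.003]
contact_force: [3.3, 1.3, 12.4]
grip_width: 0.0208
gripper_force: 39.7
```

Request:
carry_out(
  moves=[
    [0.009,-0.0052,0,0,0.01],
    [0.0191,-0.0079,0,0,0.01],
    [0.0296,-0.0079,0,0,0.01],
    [0.0397,-0.0052,0,0,0.01],
    [0.0487,0,0,0,0.01],
    [0.0561,0.0074,0,0,0.01],
    [0.0613,0.0164,0,0,0.01],
    [0.064,0.0265,0,0,0.01],
  ],
)

```text
clock: 17.1
tcp_pos: [0.4427, 0.0531, 0.2786]
orientation: [0.626, 3.078, 0.001]
contact_force: [-0.6, -3.4, 19.6]
grip_width: 0.0212
gripper_force: 40.6
```

Request:
carry_out(
  moves=[
    [0.0,0.0104,0,0,0.01],
    [-0.0027,0.0205,-0.0002,0,0.01],
    [-0.0079,0.0296,-0.0004,0,0.01],
    [-0.0153,0.037,-0.0006,0,0.01],
    [-0.0244,0.0422,-0.0007,0,0.01],
    [-0.0344,0.0449,-0.0008,0,0.01],
    [-0.0449,0.0449,-0.0008,0,0.01],
    [-0.055,0.0422,-0.0008,0,0.01],
  ],
)

```text
clock: 17.9
tcp_pos: [0.5097, 0.0712, 0.2787]
orientation: [-0.623, -3.077, -0.001]
contact_force: [-4.6, 0.5, 15.0]
grip_width: 0.0205
gripper_force: 39.9
```

Request:
carry_out(
  moves=[
    [-0.009,-0.0052,0,0,0.01],
    [-0.0164,-0.0126,0.0002,0,0.01],
    [-0.0216,-0.0216,0.0004,0,0.01],
    [-0.0244,-0.0317,0.0006,0,0.01],
    [-0.0244,-0.0422,0.0007,0,0.01],
    [-0.0216,-0.0523,0.0008,0,0.01],
    [-0.0164,-0.0613,0.0008,0,0.01],
    [-0.009,-0.0687,0.0008,0,0.01],
  ],
)

```text
clock: 18.7
tcp_pos: [0.4926, 0.004, 0.2787]
orientation: [0.624, 3.075, 0.003]
contact_force: [4.2, 1.1, 12.0]
grip_width: 0.0209
gripper_force: 39.7
```

```bash
cat > m.py <<'E'
import sys
from h import *
n=sys.argv[1]
t=r.grab_frame("top")[:,:,::-1]; s=r.grab_frame("scene")[:,:,::-1]
cv2.imwrite(f"pics/T{n}.png",t);cv2.imwrite(f"pics/S{n}.png",s)
f=lambda i,k:cv2.convertScaleAbs(cv2.resize(i,None,fx=k,fy=k,interpolation=2),alpha=1.6)
cv2.imwrite(f"pics/m{n}.png",np.hstack([f(t[160:260,175:275],4),f(s[160:260,370:470],4)]))
C=np.array([.526,.2485])
# polar profile of darkness in top view: pointer at r 70-75 z .066, marks at r 76..98 z .048
for img in ("pics/top0.png",f"pics/T{n}.png"):
    g=cv2.cvtColor(cv2.imread(img),cv2.COLOR_BGR2GRAY).astype(np.float32)
    def prof(rad,z,th):
        p=np.array([[proj("top",[C[0]+q*np.cos(a),C[1]+q*np.sin(a),z]) for a in th] for q in rad],np.float32)
        return cv2.remap(g,p[:,:,0].copy(),p[:,:,1].copy(),cv2.INTER_LINEAR).mean(0)
    th=np.radians(np.arange(-30,40,.25)); out=[]
    for rad,z in((np.arange(.055,.064,.002),.066),(np.arange(.078,.095,.002),.048)):
        v=np.maximum(0,np.median(q:=prof(rad,z,th))-q-8)
        nl,lab=cv2.connectedComponents((v>0).astype(np.uint8)[None]); 
        out.append([(round(np.degrees((th*w).sum()/w.sum()),2),round(w.sum())) for k in range(1,nl) if (w:=v*(lab[0]==k)).sum()>30])
    print(img,"pointer",out[0],"marks",out[1])
E
python3 m.py 2
```

```text
Traceback (most recent call last):
  File "m.py", line 17, in <module>
    v=np.maximum(0,np.median(q:=prof(rad,z,th))-q-8)
                                ~~~~^^^^^^^^^^
  File "m.py", line 13, in prof
    p=np.array([[proj("top",[C[0]+q*np.cos(a),C[1]+q*np.sin(a),z]) for a in th] for q in rad],np.float32)
                 ~~~~^^^^^^^^^^^^^^^^^^^^^^^^^^^^^^^^^^^^^^^^^^^^^
  File "h.py", line 14, in proj
    c=r.calibration(n); K=np.array([[c['fx'],0,c['cx']],[0,c['fy'],c['cy']],[0,0,1]])
ValueError: time passes only in moves, steps and waits
```

View pics/m2.png

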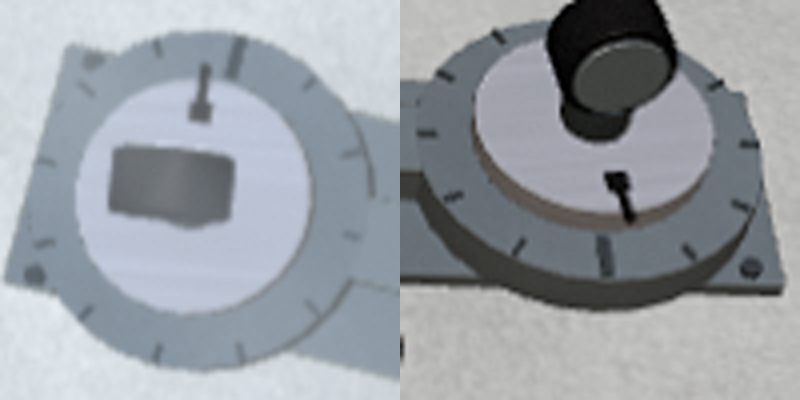

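The pointer is at (205,68) in the top crop, between the short mark (158,48) and the long mark (236,57), about two thirds of the way. I'll cache the calibration and measure the angle.

```bash
sed -i 's/^def ray/import functools\ncal=functools.lru_cache(r.calibration)\ndef ray/; s/c=r.calibration(n)/c=cal(n)/' h.py
sed -i 's/^t=r.grab.*/t=s=None\nif len(sys.argv)<3: t,s=r.grab_frame("top")[:,:,::-1],r.grab_frame("scene")[:,:,::-1]\nelse: t,s=cv2.imread(f"pics\/T{n}.png"),cv2.imread(f"pics\/S{n}.png")/' m.py
python3 m.py 2 old
```

```text
pics/top0.png pointer [(np.float64(20.74), 929)] marks [(np.float64(-11.43), 317)]
pics/T2.png pointer [(np.float64(-1.79), 1144)] marks [(np.float64(-11.42), 326)]
```

```bash
python3 - <<'E'
from h import *
print(plane("top",T(218.7,218.5),.048))
mk=[(66,181),(64,263),(107,333),(179,373),(261,373),(333,327),(371,255),(371,173),(330,103),(177,68),(108,109)]
P=np.array([plane("top",T(*m),.048)[:2] for m in mk])
A=np.c_[2*P,np.ones(len(P))];x=np.linalg.lstsq(A,(P**2).sum(1),rcond=None)[0];print(x[:2])
# scene: tip / mark in m2
S2=lambda x,y:(370+(x-400-1.5)/4,160+(y-1.5)/4);T2=lambda x,y:(175+(x-1.5)/4,160+(y-1.5)/4)
for c in(x[:2],(.526,.2485)):
  for p,z in((plane("scene",S2(630,221),.066),0),(plane("scene",S2(605,257),.048),1),(plane("top",T2(206,66),.066),0),(plane("top",T2(236,57),.048),1)):
    d=p[:2]-c;print(z,np.degrees(np.arctan2(d[1],d[0])),np.hypot(*d))
E
for c in .525,.2475 .527,.2485 .526,.2475 ; do sed "s/C=np.array.*/C=np.array([$c])/" m.py>m_.py; echo $c;python3 m_.py 2 old|tail -1; done
```

```text
[0.52506061 0.24921415 0.048     ]
[0.52522198 0.24934937]
0 -5.506461044994564 0.07753071635241973
1 -13.694519468743534 0.08794144032759132
0 -3.282010877130186 0.07495601647963594
1 -12.037936748001824 0.08549287895986311
0 -4.930497284383296 0.07667865624800603
1 -13.272284186946186 0.0869868146007545
0 -2.6610557174756075 0.07413499876131044
1 -11.585005399260865 0.08455746474639338
.525,.2475
pics/T2.png pointer [(np.float64(-0.7), 1173)] marks [(np.float64(-10.61), 327)]
.527,.2485
pics/T2.png pointer [(np.float64(-1.87), 1115)] marks [(np.float64(-11.55), 326)]
.526,.2475
pics/T2.png pointer [(np.float64(-0.81), 1142)] marks [(np.float64(-10.76), 325)]
```

About 8.8° remain, or roughly 1.17 turns. I'll make one full turn, then measure again.

Request:
carry_out(
  moves=[
    [0.009,-0.0052,0,0,0.01],
    [0.0191,-0.0079,0,0,0.01],
    [0.0296,-0.0079,0,0,0.01],
    [0.0397,-0.0052,0,0,0.01],
    [0.0487,0,0,0,0.01],
    [0.0561,0.0074,0,0,0.01],
    [0.0613,0.0164,0,0,0.01],
    [0.064,0.0265,0,0,0.01],
  ],
)

```text
clock: 19.6
tcp_pos: [0.4427, 0.0531, 0.2786]
orientation: [0.626, 3.079, 0.0]
contact_force: [-0.7, -2.6, 18.7]
grip_width: 0.0209
gripper_force: 40.6
```

Request:
carry_out(
  moves=[
    [0.0,0.0104,0,0,0.01],
    [-0.0027,0.0205,-0.0002,0,0.01],
    [-0.0079,0.0296,-0.0004,0,0.01],
    [-0.0153,0.037,-0.0006,0,0.01],
    [-0.0244,0.0422,-0.0007,0,0.01],
    [-0.0344,0.0449,-0.0008,0,0.01],
    [-0.0449,0.0449,-0.0008,0,0.01],
    [-0.055,0.0422,-0.0008,0,0.01],
  ],
)

```text
clock: 20.4
tcp_pos: [0.5097, 0.0712, 0.2787]
orientation: [-0.623, -3.077, -0.001]
contact_force: [-4.7, 0.5, 14.4]
grip_width: 0.0207
gripper_force: 40.0
```

Request:
carry_out(
  moves=[
    [-0.009,-0.0052,0,0,0.01],
    [-0.0164,-0.0126,0.0002,0,0.01],
    [-0.0216,-0.0216,0.0004,0,0.01],
    [-0.0244,-0.0317,0.0006,0,0.01],
    [-0.0244,-0.0422,0.0007,0,0.01],
    [-0.0216,-0.0523,0.0008,0,0.01],
    [-0.0164,-0.0613,0.0008,0,0.01],
    [-0.009,-0.0687,0.0008,0,0.01],
  ],
)

```text
clock: 21.2
tcp_pos: [0.4926, 0.004, 0.2787]
orientation: [0.624, 3.075, 0.003]
contact_force: [3.4, 1.7, 10.9]
grip_width: 0.0209
gripper_force: 39.8
```

```bash
sed -i "s/C=np.array.*/C=np.array([.5255,.249])/" m.py; python3 m.py 3
```

```text
pics/top0.png pointer [(np.float64(20.13), 952)] marks [(np.float64(-11.68), 321)]
pics/T3.png pointer [(np.float64(-9.83), 1183)] marks [(np.float64(-11.59), 352)]
```

View pics/m3.png

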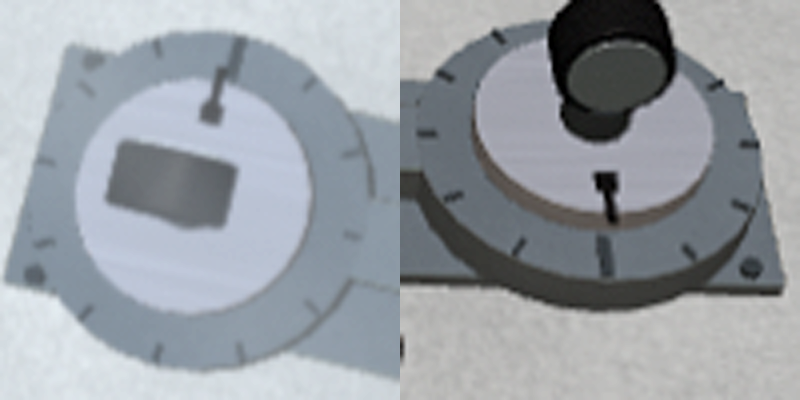

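The pointer is nearly there, with its tip at (221,70) and the long mark at (237,57) in the top half. I'll refine the rest with both views, each with its own fitted dial centre.

```bash
cat > f.py <<'E'
import sys
from h import *
n=sys.argv[1]
S2=lambda x,y:(370+(x-401.5)/4,160+(y-1.5)/4)
P=np.array([plane("scene",S2(*m),.048)[:2] for m in [(448,76),(500,37),(427,133),(453,197),(519,248),(688,250),(741,206),(749,144),(715,85)]])
x=np.linalg.lstsq(np.c_[2*P,np.ones(len(P))],(P**2).sum(1),rcond=None)[0][:2];print("scene centre",x)
for v,C,f in(("top",(.5252,.2494),"T"),("scene",x,"S")):
    g=cv2.cvtColor(cv2.imread(f"pics/{f}{n}.png"),cv2.COLOR_BGR2GRAY).astype(np.float32)
    th=np.radians(np.arange(-26,12,.25))
    def ang(rad,z):
        p=np.array([[proj(v,[C[0]+q*np.cos(a),C[1]+q*np.sin(a),z]) for a in th] for q in rad],np.float32)
        q=cv2.remap(g,p[:,:,0].copy(),p[:,:,1].copy(),cv2.INTER_LINEAR).mean(0)
        w=np.maximum(0,np.median(q)-q); w[w<.35*w.max()]=0
        return round(np.degrees((w*th).sum()/w.sum()),2)
    print(v,"pointer",ang(np.arange(.052,.058,.001),.066),ang(np.arange(.058,.064,.001),.066),ang(np.arange(.064,.068,.001),.066),"mark",ang(np.arange(.080,.088,.001),.048),ang(np.arange(.086,.095,.001),.048))
E
python3 f.py 3; python3 f.py 2
```

```text
scene centre [0.52791136 0.24603509]
top pointer -9.91 -10.31 -10.15 mark -11.87 -11.88
scene pointer -10.25 -10.45 -10.55 mark -12.07 -12.07
scene centre [0.52791136 0.24603509]
top pointer -2.45 -2.68 -2.84 mark -11.93 -11.88
scene pointer -2.69 -2.58 -2.84 mark -12.06 -12.06
```

Both views agree on about 1.7° left, which is an 80° crank turn.

Request:
carry_out(
  moves=[
    [0.0059,-0.0038,0,0,0.01],
    [0.0123,-0.0064,0,0,0.01],
    [0.0191,-0.0079,0,0,0.01],
    [0.0261,-0.0082,0,0,0.01],
    [0.033,-0.0073,0,0,0.01],
    [0.0397,-0.0052,0,0,0.01],
    [0.0458,-0.002,0,0,0.01],
    [0.0514,0.0022,0,0,0.01],
  ],
)

```text
clock: 22.1
tcp_pos: [0.4451, 0.0251, 0.2786]
orientation: [0.627, 3.077, -0.0]
contact_force: [-1.7, -5.0, 19.2]
grip_width: 0.0211
gripper_force: 40.5
```

```bash
python3 m.py 4; python3 f.py 4
```

```text
pics/top0.png pointer [(np.float64(20.13), 952)] marks [(np.float64(-11.68), 321)]
pics/T4.png pointer [(np.float64(-11.55), 1177)] marks [(np.float64(-11.58), 358)]
scene centre [0.52791136 0.24603509]
top pointer -11.92 -11.79 -12.15 mark -11.86 -11.88
scene pointer -11.98 -12.23 -12.35 mark -12.06 -12.07
```

The pointer is aligned with the mark in both views. I'll raise the crank, then release.

Request:
carry_out(
  moves=[
    [0,0,-0.002,0,0.01],
    [0,0,-0.004,0,0.01],
    [0,0,-0.006,0,0.01],
    [0,0,-0.008,0,0.01],
    [0,0,-0.01,0,0.01],
    [0,0,-0.012,0,0.01],
    [0,0,-0.0135,0,0.01],
    [0,0,-0.0135,0,0.01],
  ],
)

```text
clock: 23.0
tcp_pos: [0.4449, 0.0261, 0.2908]
orientation: [-0.625, -3.078, -0.0]
contact_force: [0.6, 0.2, 2.4]
grip_width: 0.0208
gripper_force: 40.6
```

Request:
carry_out(
  moves=[
    [0,0,0,0,0.05],
    [0,0,0,0,0.05],
    [0,0,0,0,0.05],
    [0,0,0,0,0.05],
    [0,0,-0.02,0,0.05],
    [0,0,-0.05,0,0.05],
    [0,0,-0.09,0,0.05],
    [0,0,-0.12,0,0.05],
  ],
)

```text
clock: 23.8
tcp_pos: [0.4451, 0.0257, 0.4128]
orientation: [0.626, 3.078, 0.001]
contact_force: [0.3, -0.1, -0.4]
grip_width: 0.0498
gripper_force: 0.0
```

Request:
carry_out(
  moves=[
    [0,0.03,0,0,0.05],
    [0,0.07,0,0,0.05],
    [0,0.11,0,0,0.05],
    [0,0.15,0,0,0.05],
    [0,0.19,0,0,0.05],
    [0,0.23,0,0,0.05],
    [0,0.27,0,0,0.05],
    [0,0.3,0,0,0.05],
  ],
)

```text
clock: 24.6
tcp_pos: [0.5623, 0.3048, 0.4104]
orientation: [-0.623, -3.079, -0.0]
contact_force: [0.2, -0.8, 0.1]
grip_width: 0.0503
gripper_force: 0.0
```

Request:
carry_out(
  moves=[
    [0,0.04,0,0,0.05],
    [0,0.08,0,0,0.05],
    [0,0.12,0,0,0.05],
    [0,0.16,0,0,0.05],
    [0,0.2,0,0,0.05],
    [0,0.2,0,0,0.05],
    [0,0.2,0,0,0.05],
    [0,0.2,0,0,0.05],
  ],
)

```text
clock: 25.4
tcp_pos: [0.6404, 0.4851, 0.4106]
orientation: [0.627, 3.078, -0.002]
contact_force: [-0.1, -0.3, -0.7]
grip_width: 0.0502
gripper_force: 0.0
```

```bash
python3 m.py 5; python3 f.py 5; python3 - <<'E'
import cv2,numpy as np
f=lambda i:cv2.convertScaleAbs(cv2.resize(i,None,fx=2.2,fy=2.2,interpolation=2),alpha=1.6)
cv2.imwrite("pics/fin.png",np.vstack([f(cv2.imread("pics/T5.png")[145:275,165:440]),f(cv2.imread("pics/S5.png")[140:270,200:475])]))
E
```

```text
pics/top0.png pointer [(np.float64(20.13), 952)] marks [(np.float64(-11.68), 321)]
pics/T5.png pointer [(np.float64(-11.61), 1111)] marks [(np.float64(-11.56), 345)]
scene centre [0.52791136 0.24603509]
top pointer -11.88 -11.95 -12.23 mark -11.86 -11.87
scene pointer -11.99 -12.24 -12.35 mark -12.06 -12.01
```

View pics/fin.png

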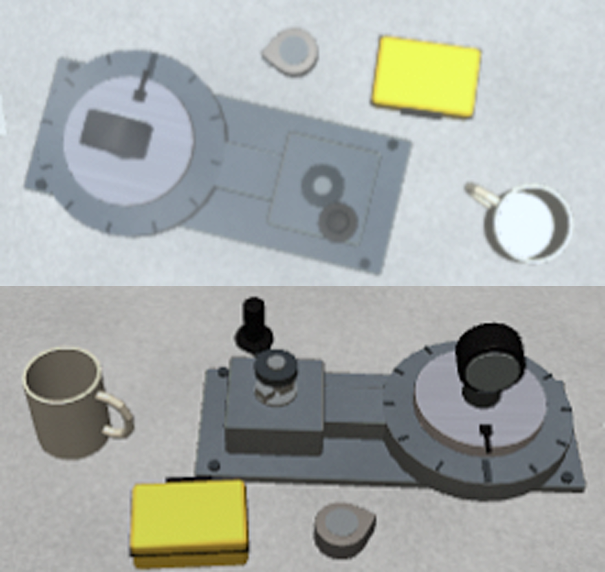

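The pointer (top half (150,75), bottom half (487,445)) stands at the long mark. The crank is up, and the mug, case and tape are where they were.

```bash
python3 -c "
from bench import r
print(r.hand_in())"
```

```text
the job is handed in; nothing more can be done
None
```

The turntable pointer stands at the long mark to within about 0.3° in both camera views; the crank has sprung up again, the mug, case and tape look unmoved, and the job was handed in at about 25 s of the 72 s allowed.

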